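Pin the injector jig and hold it shut

ROBOT

A 6-joint arm with a two-finger parallel gripper is mounted at the origin on a cart in front of the work surface, level with it; the furniture and walls round the work are solid. World frame = base frame: x ahead of the robot, y to its left, z up, the work surface at z = 0. Lengths are in m, angles in rad, forces in N, time in s.
With the tool pointing down it reaches from about 0.375 to 0.9 m from the base axis. Payload 3.1 kg.
Tool frame: the origin (TCP) lies at the centre of the arm's flange, where the gripper is bolted on; the fingertips stand 182 mm ahead of it and the grasp point (between the pads) lies 164 mm ahead of it; z points along the fingers, x is the direction in which the jaws open and shut, and the axes are right-handed (so a half turn about z gives the same grasp; the last joint's range is limited). The gripper opens to 87 mm and grips with 3 to 60 N. Pads are 19 mm wide; open, the fingers measure 117 mm over their backs; the gripper's body (75 mm by 190 mm) begins 51 mm behind the grasp point.
Start: joints at [0.952, 0.527, 1.433, -0, 1.181, -0.178], TCP at [0.267, 0.565, 0.405] pointing down, gripper open.
Joint ranges: [-3.08, 3.08], [-0.75, 2.2], [0.22, 2.44], [-1.43, 4.57], [0, 2.65], [-2.85, 2.85]. Speed limits (rad/s): [2.79, 2.79, 3.14, 3.14, 3.14, 3.14].

INTERFACE

Orientations are given as a unit quaternion [x, y, z, w].
In Python, from rig import status, eyes, robot gives the robot as it stands. The module is installed in compiled form; this text tells all that it offers.
- The arm moves only by the tool step_arm, never from a script. Its argument "steps" is a list of rows, each a list of 7 numbers: the closure, from -1 (fully open) to 1 (shut), so that 0 is half open, then the shift along the tool's x, y, z each as a share of 0.025 m, from -1 to 1, then the turn, a rotation vector about the tool's x, y, z each as a share of 8 degrees, from -1 to 1. In form: [[jaw, dx, dy, dz, rx, ry, rz], ...]. A call has exactly 10 rows; each row shifts and turns the commanded pose from where the row before left it, along the tool's axes as they then stand; what a row does not reach is not made up. A row lasts 1/10 s, in which the tool goes at most 50 mm and 8.59 degrees, less where a joint would pass 70% of its speed; a pose out of reach is approached as far as the arm can. A call with a number of a shift or a turn outside -1 to 1 is refused whole. A call with a gripper value outside its range is refused whole. The fingers move at their own pace and stop on an object; "squeeze" is the grip in N (left out, the last holds). Time passes only in rows, so rows that do not move let the fingers close, or fill a call up. It gives the time, the measured TCP pose, the force and the opening at its end, in the units of the state.
- status.get_obs(): the state, without advancing time (a new reading comes with each control period).
- eyes.camera(name): name is "side" or "top" or "wrist"; returns (picture, depth): 400x640x3 uint8, red, green, blue; 400x640 float32, m along the optical axis (not along the pixel's ray), 0 where there is no reading.
- eyes.camera_info(name): a dict with "K" (3x3 intrinsics, pixels), "R" (3x3) and "t" (3): a world point X has camera coordinates R X + t. Camera axes: x right, y down, z forward; pixel columns grow to the right and rows downward; lengths in m; the calibration is good to about 2 mm. The wrist camera is an equidistant fisheye: a pixel r from the principal point sees the ray r / f radians off the axis. A picture is of the moment at which its call begins: read the wrist's pose just before it. camera_info takes no time and is no camera call; for the wrist camera it gives the pose at the moment of the call.
- robot.hand_in(): hands the job in, once; it reports no verdict.
The state is a dict: "time": time; "q": joint angles; "joint_velocities": joint speeds; "joint_torque": joint torques, N m; "position": TCP position; "tool_rot": TCP orientation; "ft_force": force on the tool from outside, world axes, zero at the start; "moment": the same for the moment, N m; "grip_width": finger opening in m.
Only numpy, scipy, OpenCV 4.12 (cv2) and the standard library are available. Lean on these libraries where they do the work, as an engineer would, in place of code of your own. Each camera call takes 0.05 s, during which the arm holds its last target.

TASK

An injector lies in the open clamshell jig. Swing the green upper half down over it, take the red-headed pin from its stand and push it down through the holes of both halves until its head sits on the green half, and press the halves fully shut against the spring buffers. Finish while holding: keep pressing the halves shut, on the pin or on the green half, because they spring ajar when let go; leave the injector in its nest and do not shove the other things about.

Things in the scene. Friction and masses are not known exactly. Their poses are not given: they have to be found in the camera images.
- clam (a joint): hinge of the green upper half, rad: 0 fully shut, about 1.5 upright, up to 2.0 leaning away from the front. A stiff, damped hinge: it stays where it is left when upright, and sinks by itself below about 0.9. Two spring plungers stop it at about 0.05 (ajar by 4.5 mm at the pin hole); pressing it from there to 0 takes about 7 N at the pin hole, and it springs back when let go
- jig: the jig, fixed to the bench: steel base plate 150 x 100 x 10 mm with the blue lower half on it. Origin at the bench surface under the middle of the injector nest; x points to the back (hinge side), y along the injector, z up. The pin ear is on the front side (-x). The shut jig reaches 58 mm above the bench; the injector's inlet stub, 68 mm above the bench, stands up beside the upper half at +y
- hinge (a point): middle of the hinge line, 35 mm behind the jig's origin and 34 mm above the bench; the line runs along the jig's y. The green half reaches 107 mm from it; it is 52 mm wide (its front ear 50 mm wide, from 63 to 107 mm from the hinge), and its ear is 14 mm thick: the ear's outer face, which is on top when shut, lies 14 mm off the plane through the hinge line that is the parting plane. Over the nest (7 to 63 mm from the hinge) the outer face lies 24 mm off that plane
- lower_hole (a point): mouth of the vertical 13 mm hole in the blue lower ear, 34 mm above the bench, hole 24 mm deep; 85 mm in front of the hinge. Its axes are the jig's
- upper_hole (a point): mouth of the 13 mm hole through the green ear, on the ear's outer face (top when shut, then 48 mm above the bench and straight above lower_hole); its axes turn with the green half, z out of the hole
- pin_head (a point): centre of the pin's red head, a cylinder 22 mm across and 46 mm tall; the pin stands upright in its stand at the start, this point 68 mm above the bench. The head's flat lower face (the shoulder) is 23 mm below this point. z along the pin, up
- pin_tip (a point): lower tip of the pin, 57 mm below the head's centre: steel shank 10 mm across, 34 mm long below the shoulder, its last 8 mm tapering to 4 mm. The pin weighs about 70 g. Seated in the shut jig its shoulder is 48 mm and its tip 14 mm above the bench
- pin_stand: grey block 56 x 56 x 45 mm fixed to the bench, origin at the centre of its underside; the pin stands in a 13 mm hole in its top, its shoulder on the block
- nest (a point): point of the nest in the lower half, 6 mm to +y of its middle, where the injector's middle lies, 32.5 mm above the bench
- injector_mid (a point): middle of the injector's 25 mm body (190 mm long, along the jig's y), lying loose in the nest
- tape: roll of black tape, 58 mm across, 19 mm high, a bystander; origin under its centre
- tin: blue grease tin, 68 mm across, 34 mm high, a bystander; origin under its centre
- spanner: steel spanner, 164 mm long, lying to the right, a bystander; origin under its middle
- injector_stand: tall fixed test stand at the right of the bench (about 0.45 m high, a clear can and a gauge machine beside it), equipment to keep clear of: draw the arm in towards its base before swinging it from its start over to the work

How it is judged:
On the way, in this order (a step that is already met when the one before it is completed fails the run):
1. the green half is swung down onto its spring buffers over the injector (value of joint clam below 0.12 rad), for 0.2 s.
2. the pin is through the upper hole and in the lower hole, the green half still down (value of joint clam below 0.12 rad and z of pin_tip in the frame of lower_hole below -0.006 m and horizontal distance between pin_tip and lower_hole below 0.006 m), for 0.1 s.
At the end, for the whole second after the job is handed in: The robot still presses on pin or green half (over 3 N), which is shut to 0.02 rad; the pin stands in both holes within 5 mm of the axis and 0.15 rad of upright, its tip at least 16 mm down the lower hole; the injector is within 12 mm of its place in the nest (value of joint clam below 0.02 rad and z of pin_tip in the frame of lower_hole below -0.016 m and horizontal distance between pin_tip and lower_hole below 0.005 m and angle between pin_tip's own z axis and vertical below 0.15 rad and (contact force between any of the fingers, the arm and pin above 3 N or contact force between any of the fingers, the arm and clam above 3 N) and distance between injector_mid and nest below 0.012 m); the arm keeps its last pose, push and grip.
It fails at once if the tape roll, the grease tin or the spanner is shoved by more than 30 mm (distance of any of tape, tin, spanner from where it was at the start of the episode above 0.03 m).
It fails at once if the injector is knocked out of its nest (distance between injector_mid and nest above 0.04 m).
It also fails if it takes over 50 s, if anything falls off the work surface, if the arm or the gripper's body presses on something with over 40 N, if the wrist force passes 120 N, or if a joint passes its speed limit or range.

## Working session

There is one attempt and no reset: what is moved stays moved. The work goes in short steps, Python scripts to look and compute and a tool call to move; the robot and the scene stay as the last step left them, time stands still between calls to the robot, and variables do not carry over. Pictures are saved under pics/ and viewed, and the job is handed in when it is done.

Besides the shell and the picture viewer there is one more tool, called after "Request:" as a command line: name --pt "numbers of a row" for each row, then --argument value for the rest. step_arm: Moves the arm, as the interface text tells. Its arguments: {"type":"object","properties":{"steps":{"type":"array"},"squeeze":{"type":"number"}},"required":["steps"]}

```bash
mkdir -p pics; ls
python3 - <<'E'
from rig import status,eyes,robot
import cv2,numpy as np
print(status.get_obs())
for n in ["side","top","wrist"]:
    p,d=eyes.camera(n); cv2.imwrite(f"pics/{n}0.png",p[:,:,::-1]); np.savez(f"pics/{n}0.npz",p=p,d=d,**eyes.camera_info(n)); print(n,eyes.camera_info(n))
E
```

```text
pics
{'time': 0.0, 'q': array([ 9.51493799e-01,  5.28479573e-01,  1.43390595e+00, -2.37359651e-05,
        1.18141658e+00, -1.78528755e-01]), 'joint_velocities': array([ 0.0008268 ,  0.00111073, -0.00050771, -0.00137218, -0.0013816 ,
        0.00051259]), 'joint_torque': array([ 5.38171607e-04, -4.40034628e+01, -1.76594728e+01,  6.32765167e-02,
        5.83184778e-02, -1.65400597e-04]), 'position': array([0.26643708, 0.56498029, 0.40376181]), 'tool_rot': array([ 8.44579629e-01,  5.35428829e-01, -1.01910478e-03,  4.26572252e-04]), 'ft_force': array([ 0.11426886, -0.34161284,  0.09114531]), 'moment': array([-0.03060336, -0.01765437,  0.02666708]), 'grip_width': 0.08726983924023653}
side {'K': array([[511.95480204,   0.        , 319.44177234],
       [  0.        , 511.95480204, 204.15145871],
       [  0.        ,   0.        ,   1.        ]]), 'R': array([[ 0.88191597, -0.47109963,  0.01701098],
       [-0.30341395, -0.59487999, -0.74435057],
       [ 0.36078277,  0.65129328, -0.66757236]]), 't': array([-0.56017421,  0.13639025,  1.21831018])}
top {'K': array([[514.11669931,   0.        , 320.08014123],
       [  0.        , 514.11669931, 199.3277998 ],
       [  0.        ,   0.        ,   1.        ]]), 'R': array([[ 0.02259998, -0.99957306, -0.01851844],
       [-0.99831144, -0.02157225, -0.05393421],
       [ 0.0535117 ,  0.01970609, -0.99837276]]), 't': array([-0.15498403,  0.57238086,  1.41812314])}
wrist {'K': array([[309.70691629,   0.        , 318.21501453],
       [  0.        , 309.70691629, 198.41841441],
       [  0.        ,   0.        ,   1.        ]]), 'R': array([[ 0.42607962,  0.90468428, -0.00158305],
       [ 0.86977476, -0.4091556 ,  0.27583248],
       [ 0.2488936 , -0.11890349, -0.96120442]]), 't': array([-0.62456165, -0.03366563,  0.39213401])}
```

View pics/side0.png

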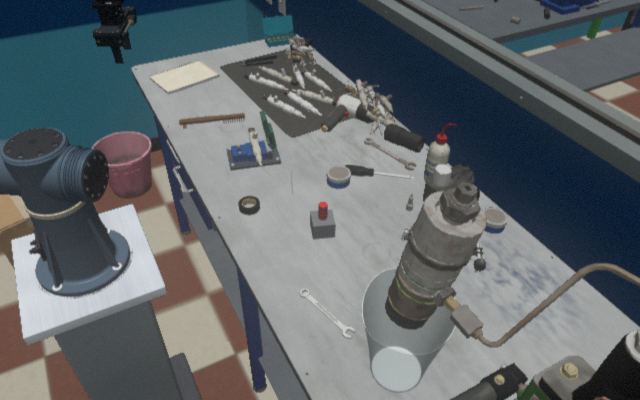

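View pics/top0.png

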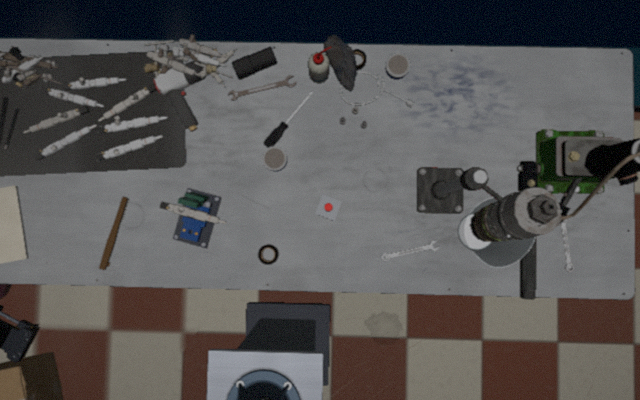

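View pics/wrist0.png

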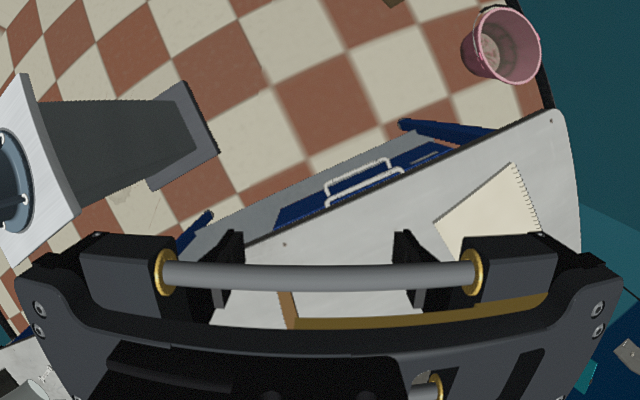

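The top view shows the jig near (197,217), the pin at (328,208), the tape at (268,254), the tin at (276,158) and the spanner at (410,250). I'll enlarge the jig and pin.

```bash
cat > h.py <<'E'
import cv2,numpy as np
def load(n):
    z=np.load(f"pics/{n}.npz"); return z
def px2w(z,u,v,d):
    K=z['K'];c=np.array([(u-K[0,2])/K[0,0],(v-K[1,2])/K[1,1],1])*d
    return z['R'].T@(c-z['t'])
def atz(z,u,v,h):
    K=z['K'];c=np.array([(u-K[0,2])/K[0,0],(v-K[1,2])/K[1,1],1])
    r=z['R'].T@c;o=-z['R'].T@z['t'];return o+r*(h-o[2])/r[2]
def proj(z,X):
    c=z['R']@np.array(X)+z['t'];return z['K'][:2,:2]@(c[:2]/c[2])+z['K'][:2,2]
E
python3 - <<'E'
from h import *
t=load('top0');s=load('side0')
for n,z,(x,y,w,h),k in [('top',t,(150,180,80,75),8),('topp',t,(290,180,80,60),8),('side',s,(215,95,80,80),7),('sidep',s,(290,190,60,60),8)]:
    c=z['p'][y:y+h,x:x+w,::-1]; c=cv2.resize(c,None,fx=k,fy=k,interpolation=cv2.INTER_CUBIC)
    c=np.clip(c.astype(float)*1.5,0,255).astype(np.uint8)
    for i in range(0,w,10): cv2.putText(c,str(x+i),(i*k,10),0,.4,(0,255,255),1); cv2.line(c,(i*k,0),(i*k,c.shape[0]),(0,90,90),1)
    for i in range(0,h,10): cv2.putText(c,str(y+i),(0,i*k),0,.4,(0,255,255),1); cv2.line(c,(0,i*k),(c.shape[1],i*k),(0,90,90),1)
    cv2.imwrite(f'pics/c_{n}.png',c)
E
```

```text
(no output)
```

View pics/c_top.png

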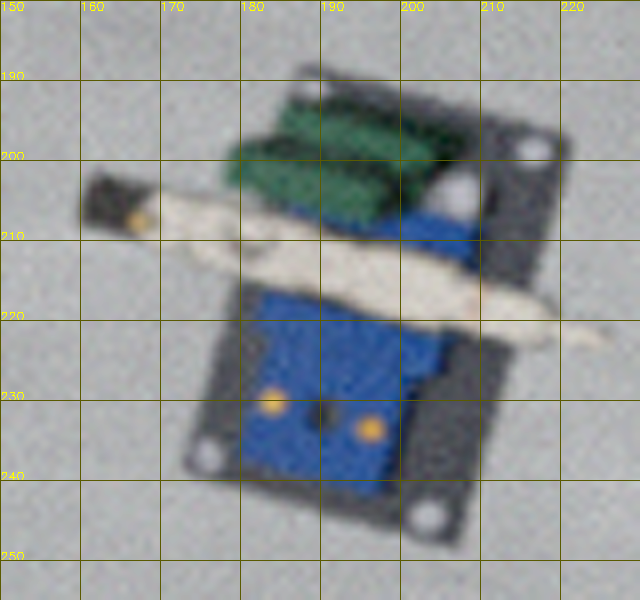

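View pics/c_topp.png

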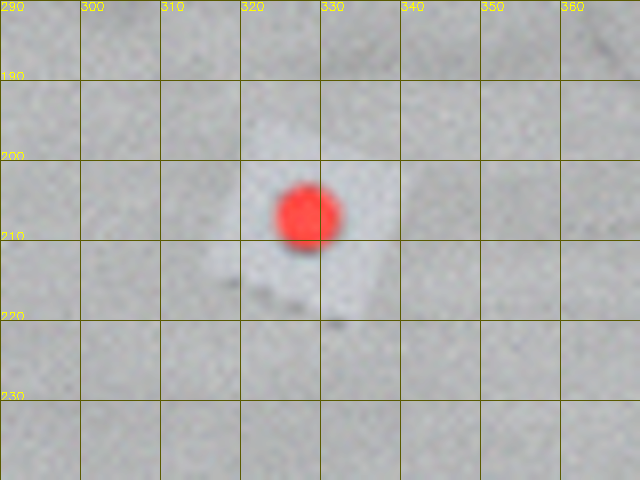

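View pics/c_side.png

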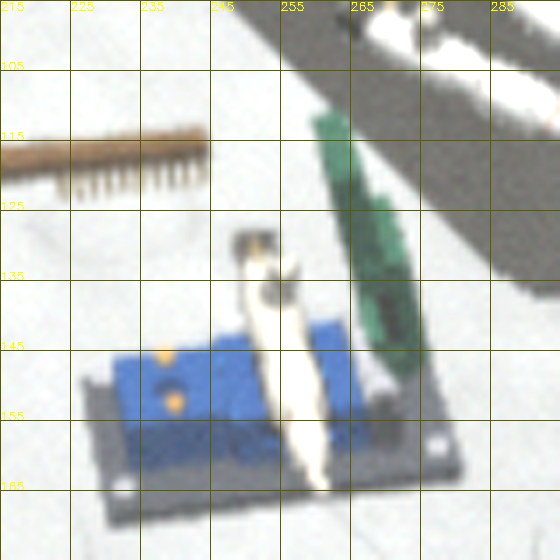

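View pics/c_sidep.png

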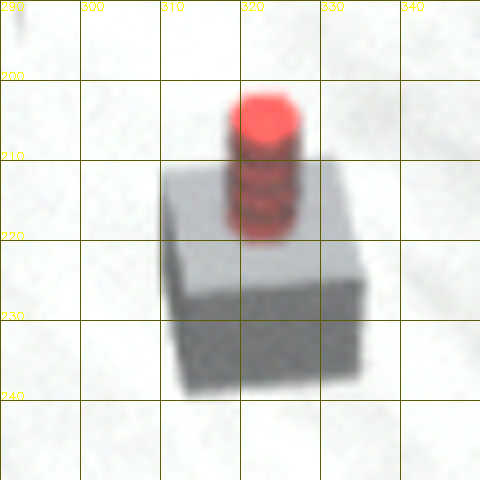

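Run:
```python
from h import *
t=load('top0');s=load('side0')
print('pin top', atz(t,328,206.7,.091), 'side',atz(s,322.7,205,.091))
print('red centroid'); 
for n,z in(('t',t),('s',s)):
    p=z['p'].astype(int);m=(p[...,0]>140)&(p[...,1]<100)&(p[...,2]<100)
    r=m.copy();r[:190]=0;r[235:]=0;r[:,:300]=0;r[:,350:]=0
    v,u=np.nonzero(r);print(n,u.mean(),v.mean(),len(u),u.min(),u.max(),v.min(),v.max())
hole=atz(t,189.7,231.5,.034);print('hole',hole)
print('hole side',atz(s,239.2,152,.034))
pl=[atz(t,183.6,229.8,.036),atz(t,196,233.2,.036)]
print(pl, np.linalg.norm(pl[0]-pl[1]))
sc=[atz(t,216.2,198.5,.011),atz(t,175.6,236.5,.011),atz(t,203,244,.011)]
print(sc)
x=sc[0]-sc[2];print('front->back ang',np.arctan2(x[1],x[0]),np.linalg.norm(x))
y=sc[1]-sc[2];print('y dir ang',np.arctan2(y[1],y[0])-np.pi/2,np.linalg.norm(y))
# plate corners
cs=[atz(t,u,v,.01) for u,v in((173,238.5),(207,247.5),(220.5,197),(187,187.8))]
for c in cs: print('corner',c)
print(np.mean(cs,0))
y=pl[0]-pl[1];print(np.arctan2(y[1],y[0])-np.pi/2)
for nm,u,v,h in(('tape',268,254,.019),('tin',276,158,.034),('span',410,250,.005)):print(nm,atz(t,u,v,h))
```

```text
pin top [ 0.55255772 -0.16510361  0.091     ] side [ 0.55185592 -0.16953341  0.091     ]
red centroid
t 328.09615384615387 206.6153846153846 52 324 332 203 210
s 322.72972972972974 204.43243243243242 37 319 326 202 207
hole [0.47825709 0.21387336 0.034     ]
hole side [0.47552121 0.2006922  0.034     ]
[array([0.48256239, 0.23033481, 0.036     ]), array([0.47402673, 0.1957834 , 0.036     ])] 0.03559012999792876
[array([0.57186086, 0.14889658, 0.011     ]), array([0.46307572, 0.25923103, 0.011     ]), array([0.44397636, 0.18159819, 0.011     ])]
front->back ang -0.25034747132524887 0.13199940537104937
y dir ang -0.24123096382900955 0.07994775192443347
corner [0.45730639 0.26662869 0.01      ]
corner [0.43446745 0.17029495 0.01      ]
corner [0.57638358 0.13715813 0.01      ]
corner [0.6002366  0.23249529 0.01      ]
[0.51709851 0.20164427 0.01      ]
-0.24219305542585734
tape [ 0.42092559 -0.001811    0.019     ]
tin [ 0.68629278 -0.0183146   0.034     ]
span [ 0.44054413 -0.3952091   0.005     ]
```

Run:
```python
from h import *
t=load('top0');s=load('side0');w=load('wrist0')
yaw=-.243;c,sn=np.cos(yaw),np.sin(yaw)
hole=np.array([.478,.213]);org=hole+.05*np.array([c,sn]);hin=hole+.085*np.array([c,sn]);print(org,hin)
print('hole in side',proj(s,[*hole,.034]))
for q in((-.035-.035,0),):pass
for nm,z,(x0,y0,x1,y1) in(('t',t,(175,185,215,212)),('s',s,(255,100,285,160))):
    p=z['p'].astype(int);m=(p[...,1]>p[...,0]*1.3)&(p[...,1]>p[...,2]*1.05)&(p[...,1]>40)
    P=[]
    for v in range(y0,y1):
        for u in range(x0,x1):
            if m[v,u] and z['d'][v,u]>0:
                X=px2w(z,u,v,z['d'][v,u]);d=X[:2]-hin;P.append((c*d[0]+sn*d[1],-sn*d[0]+c*d[1],X[2]-.034))
    P=np.array(P);print(nm,len(P),P.min(0),P.max(0));
    for a in np.arange(0,.12,.015):
        k=P[(P[:,2]>=a)&(P[:,2]<a+.015)]
        if len(k):print(round(a,3),len(k),k.min(0).round(3),k.max(0).round(3))
print('cam pos wrist',-w['R'].T@w['t'])
# depth of pin, plate
print('pin depth',px2w(t,328,207,t['d'][207,328]), px2w(s,322,204,s['d'][204,322]))
print(px2w(t,205,240,t['d'][240,205]), 'ear top',px2w(t,188,237,t['d'][237,188]))
```

```text
[0.52653102 0.20096922] [0.56050274 0.19254768]
hole in side [238.44723563 149.56521384]
t 204 [-0.01361281 -0.02714277  0.02576132] [0.02149322 0.02322639 0.11561159]
0.015 1 [0.021 0.018 0.026] [0.021 0.018 0.026]
0.045 6 [ 0.005 -0.013  0.05 ] [0.017 0.018 0.059]
0.06 88 [-0.002 -0.027  0.06 ] [0.016 0.023 0.074]
0.075 7 [ 0.001 -0.011  0.078] [0.004 0.011 0.086]
0.09 10 [-0.009 -0.02   0.091] [0.002 0.015 0.105]
0.105 92 [-0.014 -0.026  0.105] [0.001 0.023 0.116]
s 81 [-0.01267674 -0.02937502  0.01246861] [0.01391063 0.02631975 0.1102888 ]
0.0 1 [ 0.01  -0.016  0.012] [ 0.01  -0.016  0.012]
0.015 12 [-0.    -0.023  0.019] [0.005 0.006 0.025]
0.045 1 [-0.002 -0.029  0.052] [-0.002 -0.029  0.052]
0.06 27 [-0.001 -0.029  0.061] [0.014 0.018 0.073]
0.075 3 [ 0.002 -0.029  0.077] [ 0.003 -0.023  0.088]
0.09 4 [-0.011 -0.028  0.094] [-0.     0.026  0.104]
0.105 33 [-0.013 -0.024  0.105] [-0.001  0.019  0.11 ]
cam pos wrist [0.19779486 0.59788273 0.3852183 ]
pin depth [ 0.55177474 -0.16512008  0.09081552] [ 0.55219996 -0.16531319  0.09075854]
[0.45517468 0.17681267 0.00921989] ear top [0.46308869 0.21780478 0.03477952]
```

Request:
step_arm --pt "1 0 0 0 0 0 -0.71" --pt "1 0 0 0 0 0 -0.71" --pt "1 -0.65 0.955 0 0 0 0" --pt "1 -0.65 0.955 0 0 0 0" --pt "1 -0.65 0.955 0 0 0 0" --pt "1 -0.65 0.955 0 0 0 0" --pt "1 -0.65 0.955 0 0 0 0" --pt "1 -0.65 0.955 0 0 0 0" --pt "1 -0.65 0.955 0 0 0 0" --pt "1 -0.65 0.955 0 0 0 0" --squeeze 30

```text
time: 1.15
position: [0.4214, 0.3922, 0.4045]
tool_rot: [0.787, 0.616, -0.0, -0.0]
ft_force: [-0.4, -0.0, 0.3]
grip_width: 0.015
```

Request:
step_arm --pt "1 -0.65 0.955 0 0 0 0" --pt "1 -0.65 0.955 0 0 0 0" --pt "1 -0.65 0.955 0 0 0 0" --pt "1 -0.65 0.955 0 0 0 0" --pt "1 -0.65 0.955 0 0 0 0" --pt "1 -0.65 0.955 0 0 0 0" --pt "1 -0.65 0.955 0 0 0 0" --pt "1 -0.65 0.955 0 0 0 0" --pt "1 -0.65 0.955 0 0 0 0" --pt "1 -0.65 0.955 0 0 0 0"

```text
time: 2.15
position: [0.6141, 0.1771, 0.4044]
tool_rot: [0.787, 0.616, -0.0, -0.0]
ft_force: [-0.9, 0.9, -0.3]
grip_width: 0.0004
```

Request:
step_arm --pt "1 0 0 0.8 0 0 0" --pt "1 0 0 0.8 0 0 0" --pt "1 0 0 0.8 0 0 0" --pt "1 0 0 0.8 0 0 0" --pt "1 0 0 0.8 0 0 0" --pt "1 0 0 0.4 0 0 0" --pt "1 0 0 0 0 0 0" --pt "1 0 0 0 0 0 0" --pt "1 0 0 0 0 0 0" --pt "1 0 0 0 0 0 0"

```text
time: 3.15
position: [0.6139, 0.1782, 0.2959]
tool_rot: [0.787, 0.616, 0.001, 0.001]
ft_force: [0.4, 0.7, 0.1]
grip_width: 0.0005
```

```bash
cat > snap.py <<'E'
import sys
from rig import status,eyes
import cv2,numpy as np
tag=sys.argv[1]
for n in sys.argv[2:]:
    i=eyes.camera_info(n);p,d=eyes.camera(n); cv2.imwrite(f"pics/{n}{tag}.png",p[:,:,::-1]); np.savez(f"pics/{n}{tag}.npz",p=p,d=d,**i)
o=status.get_obs();print(o['time'],o['position'],o['ft_force'],o['grip_width'])
E
cat > crop.py <<'E'
import sys
from h import *
n=sys.argv[1];x,y,w,h,k=map(int,sys.argv[2:7])
z=load(n);c=z['p'][y:y+h,x:x+w,::-1]; c=cv2.resize(c,None,fx=k,fy=k,interpolation=cv2.INTER_CUBIC)
c=np.clip(c.astype(float)*1.4,0,255).astype(np.uint8)
for i in range(0,w,10): cv2.putText(c,str(x+i),(i*k,10),0,.4,(0,255,255),1); cv2.line(c,(i*k,0),(i*k,c.shape[0]),(0,90,90),1)
for i in range(0,h,10): cv2.putText(c,str(y+i),(0,i*k),0,.4,(0,255,255),1); cv2.line(c,(0,i*k),(c.shape[1],i*k),(0,90,90),1)
cv2.imwrite('pics/'+sys.argv[7]+'.png',c)
E
python3 snap.py 1 side wrist; python3 crop.py side1 205 60 100 110 5 c_side1
```

```text
3.25 [0.61374912 0.17815414 0.29564902] [-0.61075261 -0.45663639 -0.44085623] 0.000554838042888306
```

View pics/c_side1.png

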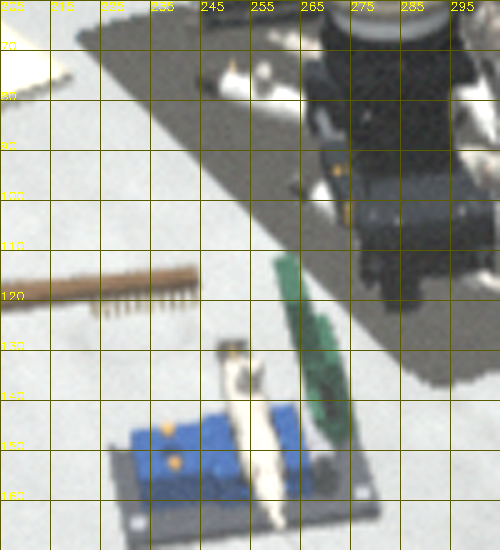

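View pics/wrist1.png

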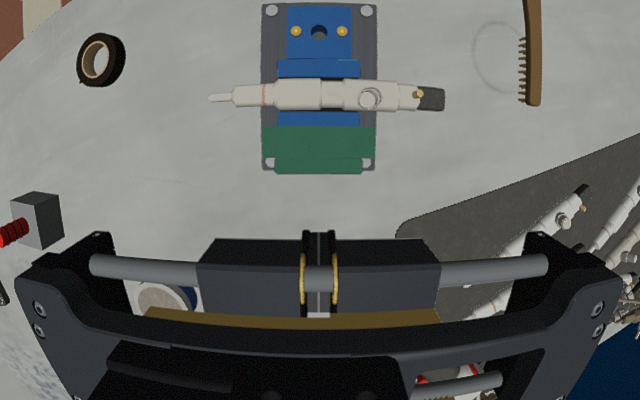

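The side view has the closed fingers behind the green half and clear of it. In the wrist view the jig is squarely aligned, with the hole at about (319,32). I'll measure that.

```bash
cat >> h.py <<'E'
def fishray(z,u,v):
    K=z['K'];a=np.array([u-K[0,2],v-K[1,2]])/K[0,0];r=np.hypot(*a)
    c=np.array([*(a/max(r,1e-9)*np.sin(r)),np.cos(r)]);return z['R'].T@c
def fishz(z,u,v,h):
    r=fishray(z,u,v);o=-z['R'].T@z['t'];return o+r*(h-o[2])/r[2]
def fishproj(z,X):
    c=z['R']@np.array(X)+z['t'];th=np.arctan2(np.hypot(c[0],c[1]),c[2]);n=c[:2]/np.hypot(c[0],c[1])
    return z['K'][:2,2]+n*th*z['K'][0,0]
E
python3 crop.py wrist1 250 0 140 110 5 c_w1
python3 - <<'E'
from h import *
w=load('wrist1')
for p,h in(((319,32),.034),((296,30.5),.037),((342,30.5),.037),((271,10),.011),((368,10),.011)): print(p,fishz(w,*p,h))
E
```

```text
(319, 32) [0.47869072 0.21287689 0.034     ]
(296, 30.5) [0.47381946 0.19596729 0.037     ]
(342, 30.5) [0.48219944 0.23011155 0.037     ]
(271, 10) [0.44175167 0.17965118 0.011     ]
(368, 10) [0.46153133 0.26055651 0.011     ]
```

View pics/c_w1.png

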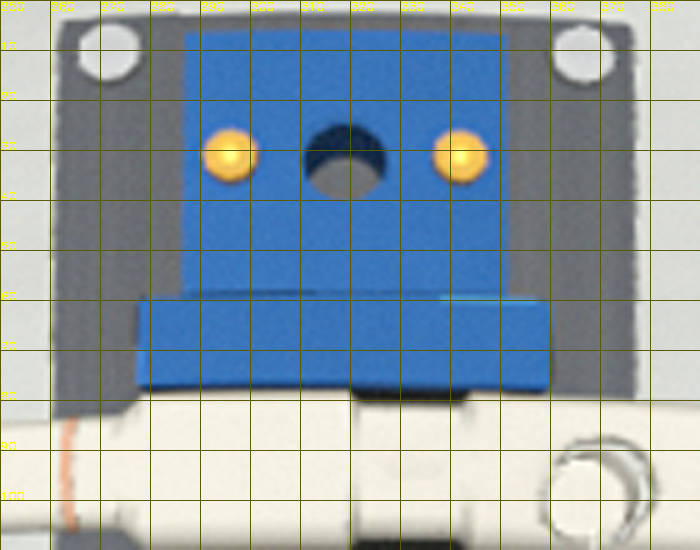

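Request:
step_arm --pt "1 0 -0.6 0 0 0 0" --pt "1 0 -0.6 0 0 0 0" --pt "1 0 -0.3 0 0 0 0" --pt "1 0 -0.2 0 0 0 0" --pt "1 0 -0.2 0 0 0 0" --pt "1 0 -0.2 0 0 0 0" --pt "1 0 -0.2 0 0 0 0" --pt "1 0 -0.2 0 0 0 0" --pt "1 0 -0.2 0 0 0 0" --pt "1 0 -0.2 0 0 0 0"

```text
time: 4.25
position: [0.5427, 0.1956, 0.2948]
tool_rot: [0.787, 0.616, -0.0, -0.0]
ft_force: [1.0, -0.3, -0.1]
grip_width: 0.0003
```

Request:
step_arm --pt "1 0 -0.2 0 0 0 0" --pt "1 0 -0.2 0 0 0 0" --pt "1 0 -0.2 0 0 0 0" --pt "1 0 -0.2 0 0 0 0" --pt "1 0 -0.2 0 0 0 0" --pt "1 0 -0.2 0 0 0 0" --pt "1 0 -0.2 0 0 0 0" --pt "1 0 -0.2 0 0 0 0" --pt "1 0 -0.2 0 0 0 0" --pt "1 0 -0.2 0 0 0 0"

```text
time: 5.25
position: [0.4942, 0.2076, 0.2947]
tool_rot: [0.787, 0.616, -0.0, -0.0]
ft_force: [0.3, 0.5, -0.3]
grip_width: 0.0005
```

```bash
python3 snap.py 2 side; python3 crop.py side2 205 60 100 110 5 c_side2
```

```text
5.3 [0.49329851 0.20776178 0.29462764] [-0.58302004 -0.74182382  0.76665832] 0.00022420349015674478
```

View pics/c_side2.png

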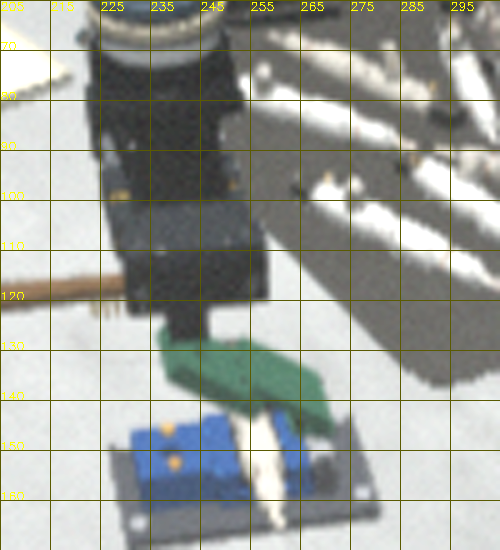

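The green half is leaning over at about 0.7 rad and sinking, and the injector hasn't moved. I'll lift and head for the pin while it settles.

Request:
step_arm --pt "1 0 0 -0.6 0 0 0" --pt "1 0 0 -0.6 0 0 0" --pt "1 -0.9 0.39 0 0 0 0" --pt "1 -0.9 0.39 0 0 0 0" --pt "-1 -0.9 0.39 0 0 0 0" --pt "-1 -0.9 0.39 0 0 0 0" --pt "-1 -0.9 0.39 0 0 0 0" --pt "-1 -0.9 0.39 0 0 0 0" --pt "-1 -0.9 0.39 0 0 0 0" --pt "-1 -0.9 0.39 0 0 0 0"

```text
time: 6.3
position: [0.5271, 0.0131, 0.3248]
tool_rot: [0.787, 0.616, 0.0, 0.0]
ft_force: [-0.6, -0.5, -0.5]
grip_width: 0.0405
```

Request:
step_arm --pt "-1 -0.9 0.39 0 0 0 0" --pt "-1 -0.9 0.39 0 0 0 0" --pt "-1 -0.9 0.39 0 0 0 0" --pt "-1 -0.9 0.39 0 0 0 0" --pt "-1 -0.9 0.39 0 0 0 0" --pt "-1 0 0 0 0 0 0" --pt "-1 0 0 0 0 0 0" --pt "-1 0 0 0 0 0 0" --pt "-1 0 0 0 0 0 0" --pt "-1 0 0 0 0 0 0"

```text
time: 7.3
position: [0.5473, -0.1059, 0.3248]
tool_rot: [0.787, 0.617, -0.0, -0.0]
ft_force: [-0.1, -0.9, -0.3]
grip_width: 0.0869
```

```bash
python3 snap.py 3 top side wrist; python3 crop.py side3 205 90 100 90 6 c_side3;python3 crop.py top3 150 180 80 75 8 c_top3
```

```text
7.45 [ 0.54741122 -0.10633831  0.32479413] [-0.46232783 -0.37395464 -0.56912791] 0.08714021482573069
```

View pics/c_side3.png

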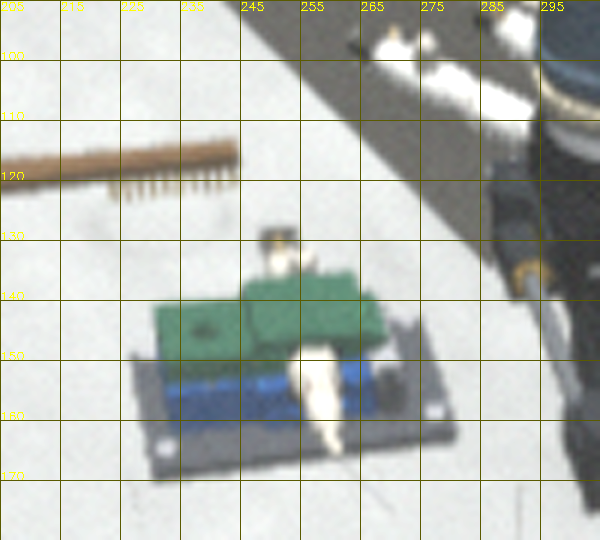

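View pics/c_top3.png

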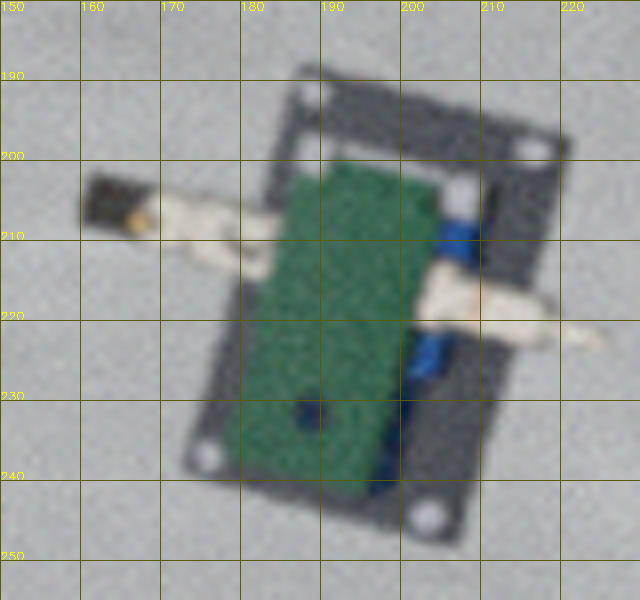

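View pics/wrist3.png

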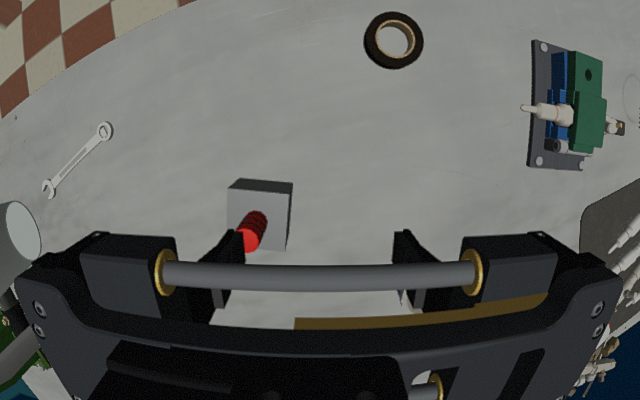

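The green half is down on its buffers: the upper hole is at (188.5,231.5) in the top view, and the injector is still in the nest. Next I'll move over the pin.

Request:
step_arm --pt "-1 -0.75 0.25 0 0 0 0" --pt "-1 -0.75 0.25 0 0 0 0" --pt "-1 -0.75 0.25 0 0 0 0" --pt "-1 0 0 0.6 0 0 0" --pt "-1 0 0 0.6 0 0 0" --pt "-1 0 0 0 0 0 0" --pt "-1 0 0 0 0 0 0" --pt "-1 0 0 0 0 0 0" --pt "-1 0 0 0 0 0 0" --pt "-1 0 0 0 0 0 0"

```text
time: 8.45
position: [0.5523, -0.1659, 0.2954]
tool_rot: [0.787, 0.616, 0.0, 0.001]
ft_force: [-0.0, -0.2, -0.7]
grip_width: 0.0871
```

```bash
python3 snap.py 4 wrist; python3 crop.py wrist4 220 170 160 110 5 c_w4
python3 - <<'E'
from h import *
t=load('top3');s=load('side3')
print('uphole',atz(t,188.4,231.2,.052),atz(s,238.5,145.2,.052))
w=load('wrist4');print(fishproj(w,[.552,-.1652,.091]),fishproj(w,[.552,-.1652,.045]))
E
```

```text
8.5 [ 0.5522671  -0.16590433  0.29531467] [ 0.16209794 -0.20267377 -0.9771719 ] 0.08715616143246195
uphole [0.47925418 0.21254153 0.052     ] [0.47833734 0.20910958 0.052     ]
[318.44185978 231.14968296] [318.41133931 209.07114518]
```

View pics/c_w4.png

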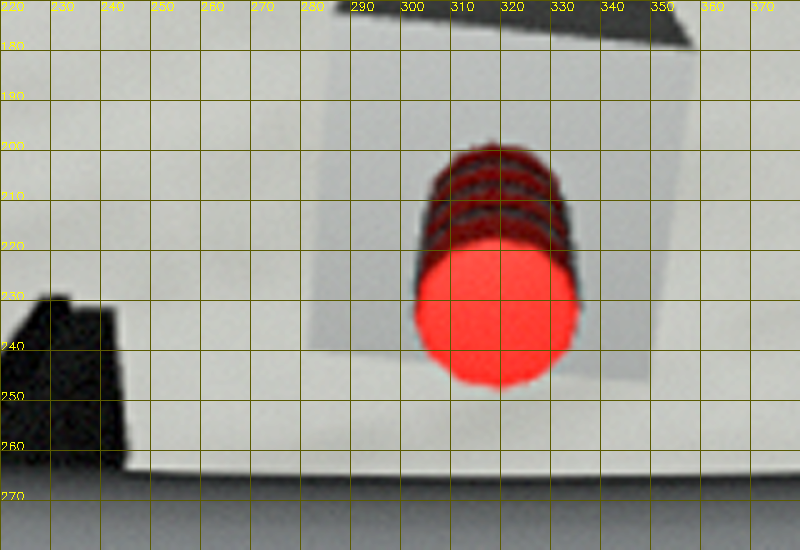

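The head centre is at (319,232) and was predicted at (318.4,231.1), so the pin is under 1 mm off the tool axis. I'll descend and grip.

Request:
step_arm --pt "-1 0 0 0.55 0 0 0" --pt "-1 0 0 0.55 0 0 0" --pt "-1 0 0 0.55 0 0 0" --pt "-1 0 0 0.55 0 0 0" --pt "-1 0 0 0 0 0 0" --pt "1 0 0 0 0 0 0" --pt "1 0 0 0 0 0 0" --pt "1 0 0 0 0 0 0" --pt "1 0 0 0 0 0 0" --pt "1 0 0 0 0 0 0" --squeeze 45

```text
time: 9.5
position: [0.5522, -0.166, 0.2402]
tool_rot: [0.787, 0.616, 0.0, 0.0]
ft_force: [-0.3, -0.6, 0.5]
grip_width: 0.0549
```

Request:
step_arm --pt "1 0 0 0 0 0 0" --pt "1 0 0 0 0 0 0" --pt "1 0 0 0 0 0 0" --pt "1 0 0 0 0 0 0" --pt "1 0 0 -0.3 0 0 0" --pt "1 0 0 -0.6 0 0 0" --pt "1 0 0 -0.6 0 0 0" --pt "1 0 0 -0.6 0 0 0" --pt "1 0 0 -0.6 0 0 0" --pt "1 0 0 -0.3 0 0 0"

```text
time: 10.5
position: [0.5524, -0.166, 0.3164]
tool_rot: [0.787, 0.616, 0.0, 0.001]
ft_force: [-0.1, -0.3, -0.8]
grip_width: 0.0212
```

```bash
python3 snap.py 5 wrist side; python3 crop.py wrist5 220 170 160 110 5 c_w5;  python3 crop.py side5 270 120 100 110 5 c_s5
```

```text
10.6 [ 0.55239888 -0.16606072  0.31606354] [ 0.6761721  -0.27939642 -0.34199471] 0.020920012145760832
```

View pics/c_w5.png

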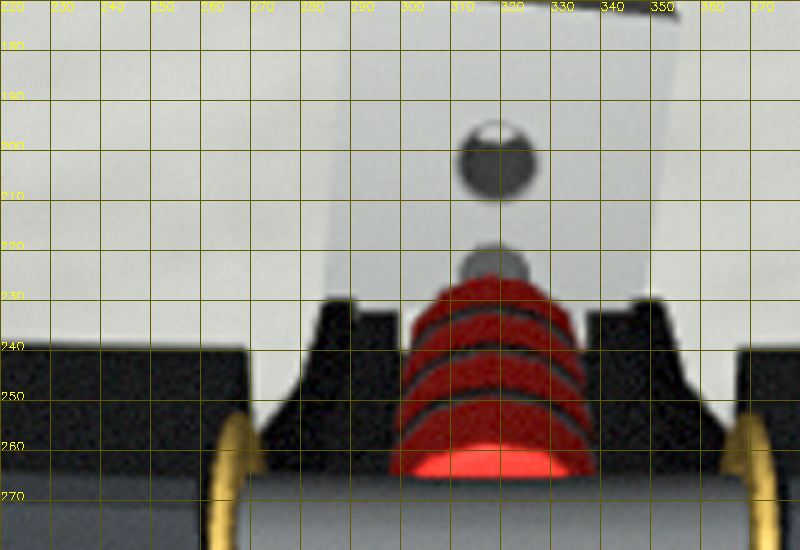

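View pics/c_s5.png

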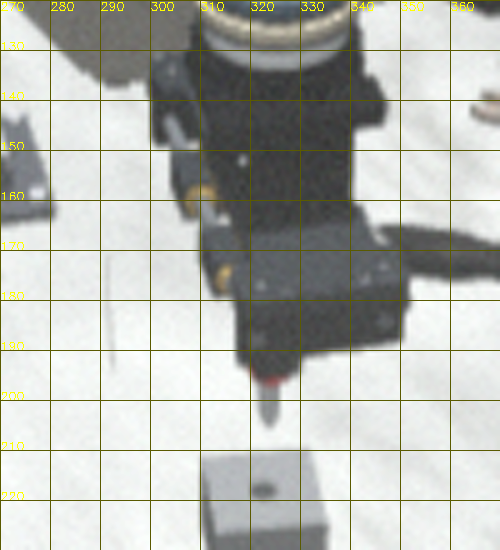

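The pin is held upright between the pads, with its shoulder front edge at (318,225) and its tip out of the stand's hole. I'll check its offset along tool y.

Run:
```python
from h import *
w=load('wrist5')
tcp=np.array([.5524,-.16606]);ty=np.array([.9706,-.2407])
sh=.045+.3161-.2395
for dy in(-.002,-.001,0,.001):
    c=tcp+ty*dy
    print(dy,'shoulder front',fishproj(w,[*(c-ty*.011),sh]),'tip r2 front',fishproj(w,[*(c-ty*.002),sh-.034]),'shank side front at z-.02',fishproj(w,[*(c-ty*.005),sh-.026]))
print('stand hole',fishz(w,318.3,201.8,.045))
```

```text
-0.002 shoulder front [317.52046904 217.69319471] tip r2 front [317.63504648 213.50141496] shank side front at z-.02 [317.61231807 213.15338341]
-0.001 shoulder front [317.51955914 219.25115233] tip r2 front [317.63409274 214.8198417 ] shank side front at z-.02 [317.61135742 214.52505116]
0 shoulder front [317.51866402 220.80342207] tip r2 front [317.63314866 216.13437268] shank side front at z-.02 [317.61040743 215.89251555]
0.001 shoulder front [317.51778361 222.34995745] tip r2 front [317.63221421 217.44497799] shank side front at z-.02 [317.60946806 217.2557428 ]
stand hole [ 0.55260624 -0.16562241  0.045     ]
```

Request:
step_arm --pt "1 0.5 -0.25 0 0 0 0" --pt "1 0.9 -0.4 0 0 0 0" --pt "1 0.9 -0.4 0 0 0 0" --pt "1 0.9 -0.4 0 0 0 0" --pt "1 0.9 -0.4 0 0 0 0" --pt "1 0.9 -0.4 0 0 0 0" --pt "1 0.9 -0.4 0 0 0 0" --pt "1 0.9 -0.4 0 0 0 0" --pt "1 0.9 -0.4 0 0 0 0" --pt "1 0.9 -0.4 0 0 0 0"

```text
time: 11.6
position: [0.509, 0.0676, 0.3138]
tool_rot: [0.787, 0.616, -0.001, -0.001]
ft_force: [-0.6, 0.5, -1.3]
grip_width: 0.0211
```

Request:
step_arm --pt "1 0.9 -0.4 0 0 0 0" --pt "1 0.9 -0.4 0 0 0 0" --pt "1 0.9 -0.5 0 0 0 0" --pt "1 0.9 -0.5 0 0 0 0" --pt "1 0.9 -0.5 0 0 0 0" --pt "1 0.91 -0.37 0 0 0 0" --pt "1 0 0 0.4 0 0 0" --pt "1 0 0 0.4 0 0 0" --pt "1 0 0 0 0 0 0" --pt "1 0 0 0 0 0 0"

```text
time: 12.6
position: [0.4778, 0.2124, 0.2939]
tool_rot: [0.788, 0.616, -0.001, -0.0]
ft_force: [-0.0, -0.3, -0.3]
grip_width: 0.0208
```

```bash
python3 snap.py 6 wrist side; python3 crop.py wrist6 220 150 160 110 5 c_w6;  python3 crop.py side6 205 90 100 90 6 c_s6
```

```text
12.7 [0.47829337 0.21246079 0.29464235] [-0.5260498  -0.36091822 -0.08839029] 0.020770317919795535
```

View pics/c_w6.png

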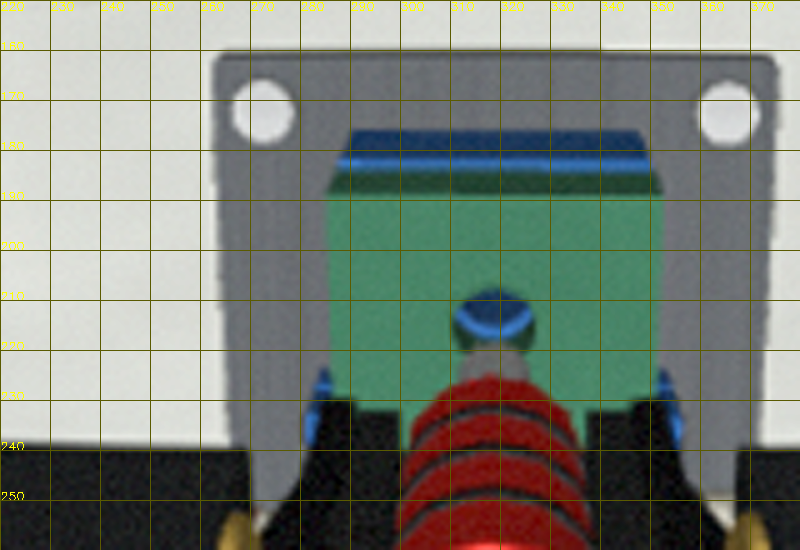

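View pics/c_s6.png

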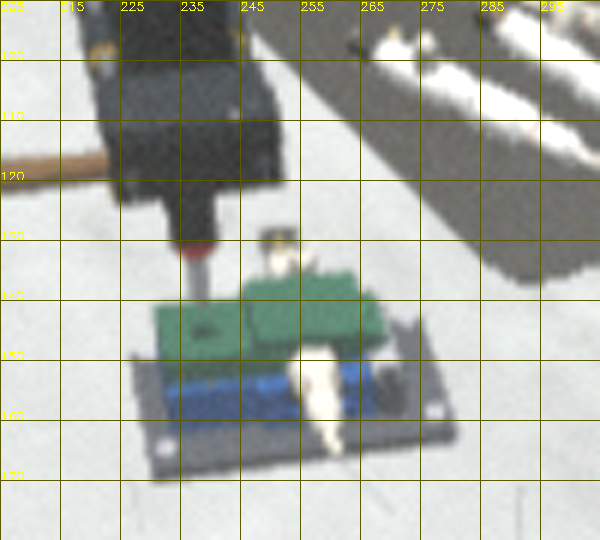

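Run:
```python
from h import *
w=load('wrist6')
tcp=np.array([.4783,.2125]);ty=np.array([.9706,-.2407]);tx=np.array([.2407,.9706])
def rel(u,v,z):
    d=fishz(w,u,v,z)[:2]-tcp;return np.round([d@tx*1e3,d@ty*1e3],2)
print('mouth front edge',rel(318.5,207.5,.0525),'left',rel(310.4,214,.0522),'right',rel(327,214,.0522))
print('tip front',rel(318.6,218.6,.0661),'shank L/R',rel(312,221,.072),rel(325.5,221,.072))
print('shoulder front',rel(318.3,225,.1001))
```

```text
mouth front edge [ 0.31 -5.83] left [-5.85 -0.55] right [ 6.78 -0.55]
tip front [ 0.39 -1.8 ] shank L/R [-4.22 -2.12] [ 5.2  -2.12]
shoulder front [ 0.2  -9.83]
```

Hole and pin axis agree to about 0.5 mm in the wrist view (mouth front edge at (318.5,207.5), tip front at (318.6,218.6)). I'll insert in slow steps.

Request:
step_arm --pt "1 0 0 0.2 0 0 0" --pt "1 0 0 0.2 0 0 0" --pt "1 0 0 0.2 0 0 0" --pt "1 0 0 0.1 0 0 0" --pt "1 0 0 0.1 0 0 0" --pt "1 0 0 0.1 0 0 0" --pt "1 0 0 0.1 0 0 0" --pt "1 0 0 0.1 0 0 0" --pt "1 0 0 0 0 0 0" --pt "1 0 0 0 0 0 0"

```text
time: 13.7
position: [0.478, 0.2132, 0.2672]
tool_rot: [0.787, 0.616, -0.0, -0.0]
ft_force: [0.0, 0.7, -0.6]
grip_width: 0.0208
```

Request:
step_arm --pt "1 0 0 0.08 0 0 0" --pt "1 0 0 0.08 0 0 0" --pt "1 0 0 0.08 0 0 0" --pt "1 0 0 0.08 0 0 0" --pt "1 0 0 0.08 0 0 0" --pt "1 0 0 0.08 0 0 0" --pt "1 0 0 0.08 0 0 0" --pt "1 0 0 0.08 0 0 0" --pt "1 0 0 0 0 0 0" --pt "1 0 0 0 0 0 0"

```text
time: 14.7
position: [0.478, 0.2132, 0.2512]
tool_rot: [0.787, 0.616, -0.0, -0.0]
ft_force: [0.0, 0.9, -0.9]
grip_width: 0.0208
```

Request:
step_arm --pt "1 0 0 0.06 0 0 0" --pt "1 0 0 0.06 0 0 0" --pt "1 0 0 0.06 0 0 0" --pt "1 0 0 0.06 0 0 0" --pt "1 0 0 0.06 0 0 0" --pt "1 0 0 0.06 0 0 0" --pt "1 0 0 0 0 0 0" --pt "1 0 0 0 0 0 0" --pt "1 0 0 0 0 0 0" --pt "1 0 0 0 0 0 0"

```text
time: 15.7
position: [0.4776, 0.2133, 0.2427]
tool_rot: [0.787, 0.616, -0.0, -0.0]
ft_force: [-2.7, 0.3, 7.3]
grip_width: 0.0213
```

```bash
python3 snap.py 7 wrist side; python3 crop.py wrist7 220 150 160 110 5 c_w7;  python3 crop.py side7 205 90 100 90 6 c_s7
```

```text
15.8 [0.47756437 0.21332306 0.24275927] [-2.12236271  0.95233631  6.49398429] 0.020906394003723933
```

View pics/c_w7.png

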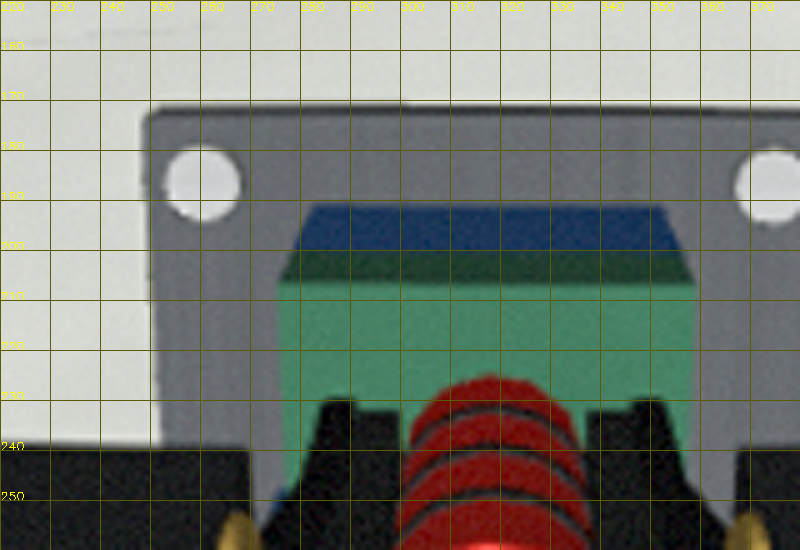

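View pics/c_s7.png

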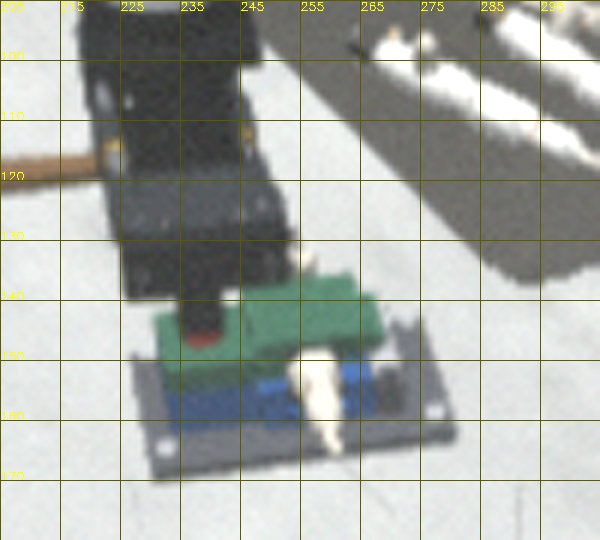

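Request:
step_arm --pt "1 0 0 0.02 0 0 0" --pt "1 0 0 0.02 0 0 0" --pt "1 0 -0.02 0.02 0 0 0" --pt "1 0 0 0 0 0 0" --pt "1 0 0 0 0 0 0" --pt "1 0 0 0 0 0 0" --pt "1 0 0 0 0 0 0" --pt "1 0 0 0 0 0 0" --pt "1 0 0 0 0 0 0" --pt "1 0 0 0 0 0 0"

```text
time: 16.8
position: [0.4773, 0.2134, 0.2425]
tool_rot: [0.787, 0.617, 0.0, 0.0]
ft_force: [-3.3, -0.8, 15.3]
grip_width: 0.0209
```

Request:
step_arm --pt "1 0 0 0.02 0 0 0" --pt "1 0 0 0.02 0 0 0" --pt "1 0 0 0 0 0 0" --pt "1 0 0 0 0 0 0" --pt "1 0 0 0 0 0 0" --pt "1 0 0 0 0 0 0" --pt "1 0 0 0 0 0 0" --pt "1 0 0 0 0 0 0" --pt "1 0 0 0 0 0 0" --pt "1 0 0 0 0 0 0"

```text
time: 17.8
position: [0.4772, 0.2134, 0.2424]
tool_rot: [0.787, 0.617, 0.0, 0.0]
ft_force: [-4.8, 0.1, 22.3]
grip_width: 0.0209
```

```bash
python3 snap.py 8 wrist side top; python3 crop.py wrist8 220 150 160 110 5 c_w8;  python3 crop.py side8 205 90 100 90 6 c_s8;python3 - <<'E'
from h import *
w=load('wrist8');s=load('side8')
hin=np.array([.478,.213])+.085*np.array([.9706,-.2407]);f=np.array([-.9706,.2407])
# front edge of ear outer face r=107 : predicted rows shut vs ajar
for th in (0,.02,.05):
    r,n=.107,.014
    x=hin+f*(r*np.cos(th)-n*np.sin(th));z=.034+r*np.sin(th)+n*np.cos(th)
    x2=hin+f*(r*np.cos(th));z2=.034+r*np.sin(th)
    print(th,fishproj(w,[*x,z]),fishproj(w,[*x2,z2]))
x=hin+f*.107;print('blue top',fishproj(w,[*x,.034]))
for v in(205,212,216): print(v,w['d'][v,290],s['d'][147,233])
E
```

```text
17.95 [0.47723387 0.21337664 0.24237906] [-5.2528685  -1.45523392 22.81846417] 0.020842915458518286
0 [316.92477756 205.25936035] [317.00156691 198.7035454 ]
0.02 [316.91190448 206.83419404] [316.99047382 199.67982402]
0.05 [316.89214296 209.38544778] [316.9733553  201.30627913]
blue top [317.00156691 198.7035454 ]
205 0.18550637 1.4940512
212 0.18446371 1.4940512
216 0.18447793 1.4940512
```

View pics/c_w8.png

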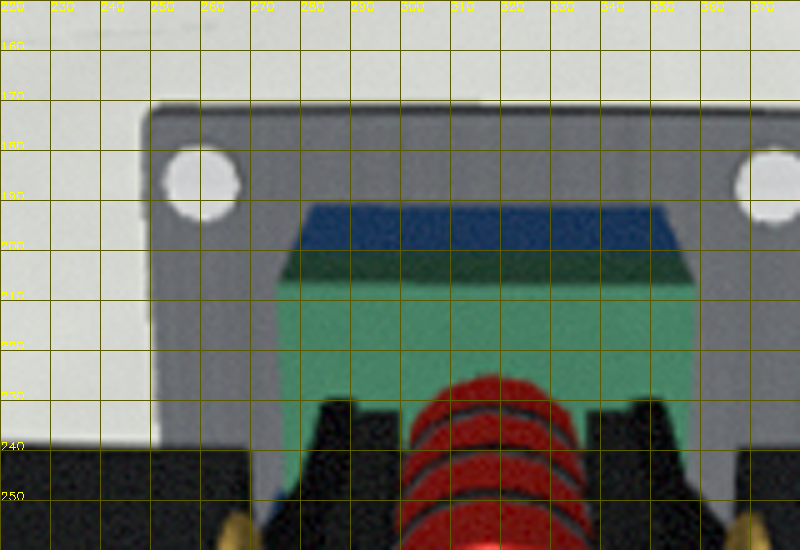

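View pics/c_s8.png

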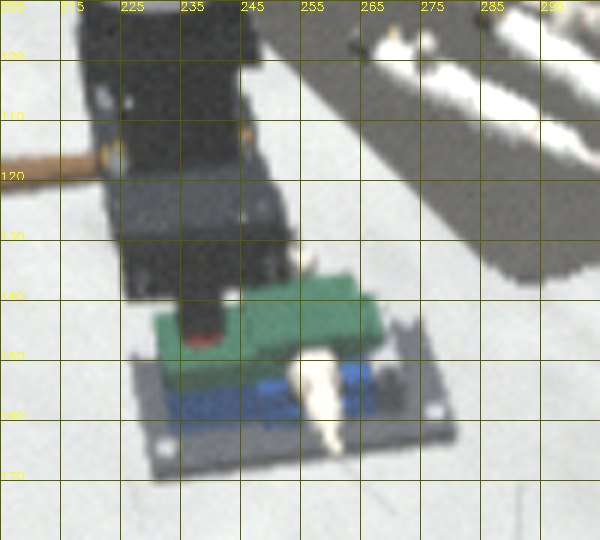

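The last pictures show no gap line and the ear edge at row 206, close to the 205.3 computed for shut. The pin hasn't slipped in the grip, and the push holds at 22 N against a hard stop.

```bash
python3 -c "
from rig import robot
print(robot.hand_in())"
```

```text
the job is handed in; nothing more can be done
None
```

I swung the green half down over the injector, took the pin from its stand, and pushed it through both holes until its head sat on the green half. I handed in at about 18 s, still gripping the pin and pressing the halves shut. The hand-in gives no verdict.

Last checks before handing in:
- **Press:** about 22 N downward. The last 1 mm of commanded push moved the tool only about 0.1 mm, so it was against a hard stop. A sideways force of about 5 N along x remained on the tool.
- **Halves shut:** no gap was visible. The ear's front edge sat at row 206, against 205.3 computed for fully shut, 206.8 at 0.02 rad and 209.4 ajar. The image alone therefore doesn't firmly separate 0 from 0.02 rad; the hard stop supports fully shut.
- **Pin depth:** the tool height of 0.2424 m matches the value expected for a seated pin, with its tip about 20 mm down the lower hole. The pin's position in the gripper looked the same before and after insertion.
- **Injector and other things:** the injector looked undisturbed in its nest by eye; I didn't measure it. I didn't re-measure the tape, tin or spanner at the end, but the arm never came near them.

The wrist camera's reading of where the pin sat along the tool's y axis disagreed by up to about 2 to 3 mm with the model. I lined the pin up with the hole by comparing the two in the same picture, and it went in with almost no force until it seated.

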